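# Balance a poured canvas on the rest in its drying box and snap the lid shut

### The arm

A 6-joint arm with a two-finger parallel gripper is mounted at the origin on the work surface. World frame = base frame: x ahead of the robot, y to its left, z up, the work surface at z = 0. Lengths are in m, angles in rad, forces in N, time in s.
With the tool pointing down it reaches from about 0.425 to 1.125 m from the base axis. Payload 14.9 kg.
Tool frame: the origin (TCP) lies midway between the tips of the shut fingers; the grasp point (between the pads) lies 19 mm behind it (manip.grip_depth is the distance from the TCP to the grasp point, in m); z points along the fingers, y is the line along which they close (so a half turn about z gives the same grasp; the last joint's range is limited). The gripper opens to 91 mm and grips with 3 to 60 N. Pads are 32 mm wide; open, the fingers measure 118 mm over their backs; the gripper's body (76 mm by 178 mm) begins 60 mm behind the grasp point.
Start: joints at [-1.151, 0.379, 1.734, -0, 1.028, -0.033], TCP at [0.306, -0.629, 0.214] pointing down, gripper open.
Joint ranges: [-2.77, 2.77], [-0.74, 2.19], [0, 2.66], [-1.06, 4.2], [0.31, 2.87], [-3.08, 3.08]. Speed limits (rad/s): [1.89, 1.89, 2.39, 3.14, 3.14, 3.14].

### API

Orientations are given as a unit quaternion [x, y, z, w].
In Python, from bench import telemetry, vision, order, manip gives the robot as it stands. The module is installed in compiled form; this text tells all that it offers.
- The arm moves only by the tool move_arm, never from a script. Its argument "steps" is a list of rows, each a list of 5 numbers: the opening in per cent of the stroke, from 0 (shut) to 100 (fully open), then the shift along the world's x, y, z in mm, then the turn about the world's z in degrees. In form: [[claw, tx, ty, tz, spin], ...]. A call has 1 to 8 rows; each row is the pose to reach, as a shift and turn from the pose commanded when the call began; what a row does not reach only later rows make up. A row lasts 1/12 s, in which the tool goes at most 41.7 mm and 7.16 degrees, less where a joint would pass 70% of its speed; a pose out of reach is approached as far as the arm can. A call with a gripper value outside its range is refused whole. The fingers move at their own pace and stop on an object; the grip force is fixed at half the most. Time passes only in rows, so rows that repeat a pose let the fingers close. It gives the time, the measured TCP pose, the force, the opening and the grip force at its end, in the units of the state.
- telemetry.state(): the state, without advancing time (a new reading comes with each control period).
- vision.grab_frame(name): name is "side" or "top"; returns a dict with "pixels" (420x560x3 uint8, blue, green, red), "fx", "fy", "cx", "cy" (pixels), "T" (4x4, takes a point from camera to world coordinates). Camera axes: x right, y down, z forward; pixel columns grow to the right and rows downward; lengths in m; the calibration is good to about 2 mm. A picture is of the moment at which its call begins. There is no depth.
- order.hand_in(): hands the job in; it is judged then, once.
Trained networks look in a picture, given as the dict that the camera call returned (one of the last four; its "shot" number tells which), for a name from the list of things; names that differ only in an ending like _2 or _b are one class to them, and where a whole thing is asked for, a point or a joint stands for the part that bears it (a point fixed in the world has none). Each returns a list of dicts, best first, with "score" (0 to 1); they miss things now and then, are a little off and sometimes report something else, mostly with a low value. They report only what shows in the picture. A call takes as long as a camera call.
- vision.cut_out(thing, picture): "pixels" (420x560 bool, what is visible of it).
- vision.pinpoint(thing, picture): "position" ([x, y, z] in m, in world coordinates, good to about 4 mm: a listed point, or the origin of a listed thing).
The state is a dict: "time": time; "joint_positions": joint angles; "joint_vel": joint speeds; "effort": joint torques, N m; "tool_pos": TCP position; "ee_rot": TCP orientation; "ft_force": force on the tool from outside, world axes, zero at the start; "torque": the same for the moment, N m; "finger_gap": finger opening in m; "grasp_force": force on a finger pad.
Only numpy, scipy, OpenCV 4.12 (cv2) and the standard library are available. Lean on these libraries where they do the work, as an engineer would, in place of code of your own. Each camera call takes 0.05 s, during which the arm holds its last target. There are 200 camera calls.

### The job

Put the oblong mini canvas away to dry: set it painted side up on the middle of the narrow raised rest inside the open plywood drying box, long side running from the front of the box to its hinge, so that it lies level and balanced on the rest alone. Then, with the canvas let go, swing the clear lid over and press its front edge down until it snaps fully shut past the catch. Leave the other things on the table where they are.

Things in the scene. Friction and masses are not known exactly. Their poses are not given: they have to be found in the camera images.
- canvas: Oblong mini canvas, a rigid block 90 (its x) x 60 (its y) x 18 mm, white sides, dark top painted with streaks, 50 to 100 g. Lies flat on the table. Origin: centre of the underside; z points up through the painted face.
- box: Open plywood drying box, fixed to the table, 166 x 166 mm outside, 80 mm high, walls and floor 8 mm thick. Origin: centre of the underside. Its x points from the front (side with the steel catch) to the hinged side; y along the hinge.
- rest_top (a point): Middle of the top face of the rest: a wooden block fixed in the middle of the box, its top 22 mm (box x) by 40 mm (box y), 54 mm above the table, so 26 mm below the box's rim. z up, axes as the box's.
- lid_hinge (a point): Middle of the lid's hinge line, at the top of the box's far wall, 80.5 mm above the table, 83 mm from the box's centre along box x. The hinge line runs along box y; axes as the box's.
- lid_press (a point): Point on the lid's outer face (its top face when shut), in the middle of its width, 135 mm from the hinge line and 31 mm from the front edge. The lid is a clear 6 mm panel, 166 x 166 mm, 150 g, with a pale wooden border and a steel striker bar at the middle of its front edge. z of this point is the outward normal of that face.
- lid (a joint): Opening angle of the lid in rad: 0 fully shut, 1.57 upright (its edge then 0.25 m above the table), stop at 1.8; starts at 1.45 to 1.68. The stiff hinge (about 0.2 Nm) holds it at any angle. At about 0.03 rad the striker meets the sprung catch at the front; pressing there with about 5 N snaps it past, to 0, where the catch holds it.
- square_canvas: Bystander: square mini canvas 60 x 60 x 18 mm lying flat. Origin: centre of the underside.
- low_pot: Bystander: small closed paint pot, 48 mm across, 45 mm high. Origin: centre of the underside.
- cup_a: Bystander: empty paint cup, 72 mm across the rim, 90 mm high. Origin: centre of the underside.
- cup_b: Bystander: another empty paint cup of the same size. Origin: centre of the underside.
- jar_white: Bystander: closed white paint jar, 84 mm across, 120 mm high. Origin: centre of the underside.
- jar_black: Bystander: closed black paint jar, 80 mm across, 110 mm high. Origin: centre of the underside.
- palette_knife: Bystander: spatula-like palette knife lying flat, about 0.25 m long, its x along its length. Origin: underside, near mid-length.

How it is judged:
By the outcome, as a careful person would: the job done as asked, in the order asked, and still so for the second after the job is handed in, with the robot touching nothing.
It also fails if it takes over 69 s, if anything falls off the work surface, if the arm or the gripper's body presses on something with over 40 N, if the wrist force passes 120 N, or if a joint passes its speed limit or range.

## Working session

There is one attempt and no reset: what is moved stays moved. The work goes in short steps, Python scripts to look and compute and a tool call to move; the robot and the scene stay as the last step left them, time stands still between calls to the robot, and variables do not carry over. Pictures are saved under pics/ and viewed, at most 10 in all, crops included, and the job is handed in when it is done.

Besides the shell and the picture viewer there is one more tool, called as name(argument=value, ...) on one line, values as JSON. move_arm: Moves the arm, as the interface text tells. Its arguments: {"type":"object","properties":{"steps":{"type":"array"}},"required":["steps"]}

```bash
mkdir -p pics; cat > h.py <<'E'
from bench import telemetry, vision, order, manip
import numpy as np, cv2
def ray(f,u,v,z):
    T=np.array(f["T"]);d=T[:3,:3]@np.array([(u-f["cx"])/f["fx"],(v-f["cy"])/f["fy"],1]);o=T[:3,3]
    return o+d*(z-o[2])/d[2]
def proj(f,p):
    T=np.array(f["T"]);c=T[:3,:3].T@(np.array(p)-T[:3,3]);return c[0]/c[2]*f["fx"]+f["cx"],c[1]/c[2]*f["fy"]+f["cy"]
def rect(f,thing,z):
    r=vision.cut_out(thing,f)
    if not r: return None
    m=np.array(r[0]["pixels"]).astype(np.uint8)
    c=max(cv2.findContours(m,cv2.RETR_EXTERNAL,cv2.CHAIN_APPROX_NONE)[0],key=cv2.contourArea)[:,0]
    w=np.array([ray(f,u,v,z)[:2] for u,v in c])*1000
    return round(r[0]["score"],2),cv2.minAreaRect(w.astype(np.float32)),m
E
cat > a.py <<'E'
from h import *
np.set_printoptions(precision=4,suppress=True)
for n in("top","side"):
    f=vision.grab_frame(n);cv2.imwrite(f"pics/{n}0.png",f["pixels"]);print(n,np.array(f["T"]),f["fx"])
    for t in "canvas box rest_top lid_hinge lid_press square_canvas low_pot cup_a jar_white jar_black palette_knife".split():
        print(t,[(round(r["score"],2),np.round(r["position"],4).tolist()) for r in vision.pinpoint(t,f)[:3]])
    r=rect(f,"canvas",.018);print(r and r[:2])
print(telemetry.state(),manip.grip_depth)
E
python3 a.py
```

```text
top [[-0.0031 -0.9987  0.0508  0.4847]
 [-0.9994  0.0049  0.0352 -0.0162]
 [-0.0354 -0.0507 -0.9981  1.2111]
 [ 0.      0.      0.      1.    ]] 469.18767353274404
canvas [(0.76, [0.521, 0.1958, 0.0053])]
box [(0.88, [0.5034, -0.1746, -0.0028])]
rest_top [(0.79, [0.5051, -0.1754, 0.054]), (0.22, [0.5887, -0.19, 0.0789])]
lid_hinge [(0.75, [0.589, -0.1914, 0.0804]), (0.64, [0.4616, -0.0069, -0.0015])]
lid_press [(0.89, [0.5933, -0.1926, 0.2164]), (0.18, [0.5062, -0.1727, 0.001])]
square_canvas [(0.81, [0.5921, 0.0013, 0.0])]
low_pot [(0.75, [0.4601, -0.0026, -0.0])]
cup_a [(0.86, [0.3216, 0.253, 0.0032]), (0.64, [0.3178, -0.2677, 0.0023]), (0.16, [0.5949, -0.1936, 0.2202])]
jar_white [(0.77, [0.7496, 0.1622, -0.0033])]
jar_black [(0.7, [0.7498, -0.1967, 0.0005]), (0.61, [0.5866, -0.1892, 0.0763])]
palette_knife [(0.7, [0.7621, -0.0153, 0.0009])]
(0.97, ((521.9908447265625, 193.1728057861328), (92.04655456542969, 63.948699951171875), 33.43304443359375))
side [[-0.9981 -0.0108  0.0599  0.4758]
 [-0.0568  0.5167 -0.8543  1.1833]
 [-0.0217 -0.8561 -0.5164  0.7802]
 [ 0.      0.      0.   
[... 579 characters left out ...]
4]), (0.35, [0.5214, 0.1962, 0.001])]
palette_knife [(0.82, [0.7613, -0.014, 0.0018])]
(0.85, ((519.72119140625, 205.1315460205078), (96.527587890625, 76.56636810302734), 32.06886672973633))
{'time': 1.3, 'joint_positions': array([-1.1513,  0.3789,  1.7342, -0.    ,  1.0285, -0.0333]), 'joint_vel': array([-0.0015,  0.0007,  0.0002,  0.0003,  0.0021,  0.0004]), 'effort': array([ -0.0017, -76.3695, -43.4748,   0.0652,   0.039 ,   0.    ]), 'tool_pos': array([ 0.3063, -0.6295,  0.2139]), 'ee_rot': array([ 0.9745,  0.2245, -0.    , -0.    ]), 'ft_force': array([-0.7957,  0.1355, -0.0138]), 'torque': array([-0.0055,  0.0207,  0.0244]), 'grasp_force': 0.0, 'finger_gap': 0.09099445992251709} 0.0188
```

View pics/top0.png

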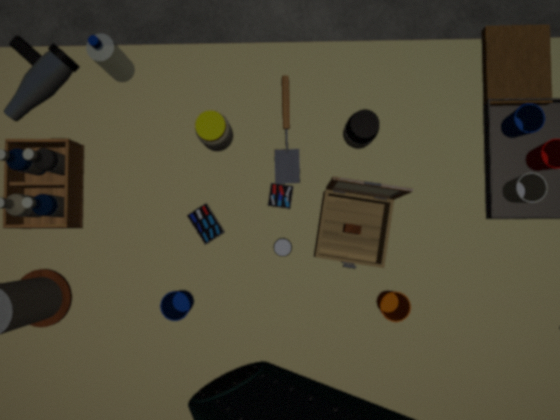

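View pics/side0.png

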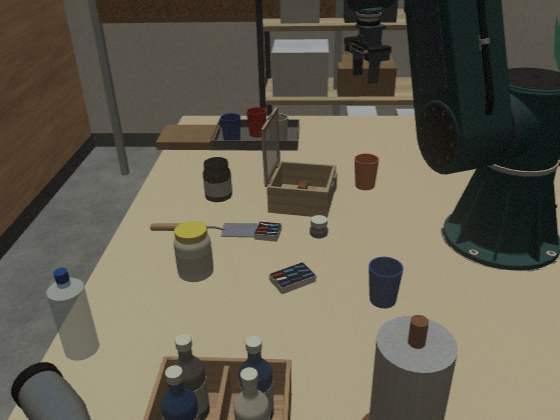

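The top view shows the box at about (352,228), with its lid upright behind it, and the canvas at about (205,223). The side view agrees, and the networks' points from both views match to about 4 mm. The canvas's long axis is at about +33° and the box yaw at about -10.7°. I'm moving over the canvas now.

move_arm(steps=[[100,5,20,36,4],[100,15,58,40,7],[100,25,96,40,7],[100,35,134,40,7],[100,45,172,40,7],[100,55,210,40,7],[100,65,248,40,7],[100,75,286,40,7]])

```text
time: 1.97
tool_pos: [0.3813, -0.3417, 0.2541]
ee_rot: [0.959, 0.283, 0.0, 0.0]
ft_force: [0.4, 0.3, 0.3]
finger_gap: 0.091
grasp_force: 0.0
```

move_arm(steps=[[100,10,38,0,0],[100,20,76,0,0],[100,30,114,0,0],[100,40,152,0,0],[100,50,190,0,0],[100,60,228,0,0],[100,70,266,0,0],[100,80,304,0,0]])

```text
time: 2.63
tool_pos: [0.4614, -0.0375, 0.2543]
ee_rot: [0.959, 0.284, 0.0, 0.0]
ft_force: [1.5, -1.4, 0.0]
finger_gap: 0.0913
grasp_force: 0.0
```

move_arm(steps=[[100,10,38,-8,0],[100,20,76,-16,0],[100,30,114,-24,0],[100,40,152,-34,0],[100,50,190,-54,0],[100,58,220,-84,0],[100,60,234,-114,0],[100,60,234,-134,0]])

```text
time: 3.3
tool_pos: [0.5209, 0.1972, 0.1174]
ee_rot: [0.959, 0.285, -0.0, -0.0]
ft_force: [-0.4, -1.0, -1.1]
finger_gap: 0.0912
grasp_force: 0.0
```

move_arm(steps=[[100,0,-2,-35,0],[100,0,-2,-70,0],[100,0,-2,-95,0],[100,0,-2,-105,0],[100,0,-2,-111,0],[100,0,-2,-112,0],[40,0,-2,-112,0],[40,0,-2,-112,0]])

```text
time: 3.97
tool_pos: [0.5222, 0.1928, 0.0094]
ee_rot: [0.959, 0.284, 0.001, -0.0]
ft_force: [-0.1, 0.2, 0.5]
finger_gap: 0.0808
grasp_force: 0.0
```

move_arm(steps=[[0,0,0,0,0],[0,0,0,0,0],[0,0,0,0,0],[0,0,0,0,0],[0,0,0,0,0],[0,0,0,0,0]])

```text
time: 4.47
tool_pos: [0.5216, 0.1927, 0.0086]
ee_rot: [0.959, 0.284, 0.0, -0.0]
ft_force: [-2.3, -1.7, 8.9]
finger_gap: 0.0598
grasp_force: 30.0
```

move_arm(steps=[[0,0,0,10,0],[0,0,0,30,0],[0,0,0,60,0],[0,0,0,100,0],[0,0,0,140,0],[0,0,0,160,0],[0,0,0,170,0],[0,0,0,170,0]])

```text
time: 5.13
tool_pos: [0.5222, 0.1928, 0.1803]
ee_rot: [0.959, 0.284, 0.002, -0.0]
ft_force: [0.4, 0.2, -0.4]
finger_gap: 0.0596
grasp_force: 30.0
```

```bash
cat > b.py <<'E'
from h import *
for n in("top","side"):
    f=vision.grab_frame(n);cv2.imwrite(f"pics/{n}1.png",f["pixels"])
    for t in ("canvas","box","rest_top","lid_hinge"):
        print(n,t,[(round(r["score"],2),np.round(r["position"],4).tolist()) for r in vision.pinpoint(t,f)[:2]])
print(telemetry.state())
f=vision.grab_frame("side");cv2.imwrite("pics/c1.png",cv2.resize(f["pixels"][40:340,200:450],None,fx=2,fy=2))
E
python3 b.py
```

```text
top canvas [(0.54, [0.5211, 0.194, 0.1738])]
top box [(0.97, [0.5037, -0.1757, -0.0011])]
top rest_top [(0.71, [0.5042, -0.1762, 0.0568]), (0.53, [0.5931, 0.0012, -0.0008])]
top lid_hinge [(0.91, [0.585, -0.191, 0.0766])]
side canvas [(0.84, [0.5205, 0.194, 0.1702])]
side box [(0.6, [0.5038, -0.1783, 0.001])]
side rest_top [(0.52, [0.3206, -0.2693, -0.0006]), (0.19, [0.5031, -0.1774, 0.0017])]
side lid_hinge [(0.65, [0.5864, -0.1895, 0.0833])]
{'time': 5.6333, 'joint_positions': array([3.11843915e-01, 2.03397221e-01, 2.04642026e+00, 1.67382889e-05,
       8.92789783e-01, 1.30770538e+00]), 'joint_vel': array([-0.00121689, -0.00835641, -0.00183744,  0.00189715,  0.00169429,
       -0.00048576]), 'effort': array([-3.82849583e-03, -5.72371745e+01, -3.92860258e+01,  4.26217995e-02,
       -6.42813463e-02, -1.32592090e-04]), 'tool_pos': array([0.52102011, 0.19244139, 0.17729869]), 'ee_rot': array([ 9.58966361e-01,  2.83519419e-01, -5.07313316e-04,  5.85159643e-06]), 'ft_force': array([ 0.2512563 ,  0.36214188, -0.15428796]), 'torque': array([ 0.01945349, -0.00902927,  0.02927868]), 'grasp_force': 29.99983102083206, 'finger_gap': 0.0596464328390384}
```

View pics/c1.png

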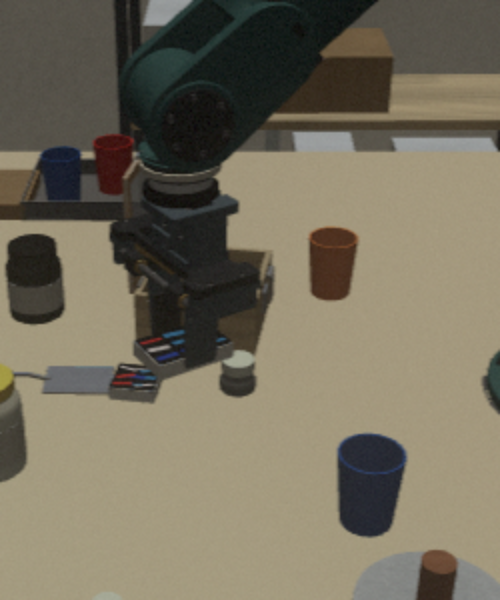

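The canvas is held level and centred between the fingers, at about (185,350) in the crop. I'm carrying it over the box.

move_arm(steps=[[0,-2,-30,0,-7],[0,-4,-65,0,-14],[0,-6,-100,0,-21],[0,-8,-135,0,-28],[0,-10,-170,0,-35],[0,-12,-205,0,-42],[0,-14,-240,0,-43.4],[0,-16,-275,0,-43.4]])

```text
time: 6.35
tool_pos: [0.5049, -0.0842, 0.178]
ee_rot: [0.996, -0.092, 0.0, 0.0]
ft_force: [0.6, 0.6, -1.3]
finger_gap: 0.0598
grasp_force: 30.0
```

move_arm(steps=[[0,-1,-35,0,0],[0,-1,-65,0,0],[0,-1,-84,0,0],[0,-1,-93,0,0],[0,-1,-94,-20,0],[0,-1,-94,-40,0],[0,-1,-94,-50,0],[0,-1,-94,-50,0]])

```text
time: 7.02
tool_pos: [0.503, -0.1755, 0.1259]
ee_rot: [0.996, -0.091, -0.002, -0.001]
ft_force: [-0.1, 0.3, -1.0]
finger_gap: 0.0598
grasp_force: 30.0
```

```bash
cat > c.py <<'E'
from h import *
for n in("top","side"):
    f=vision.grab_frame(n)
    for t in ("canvas","box","rest_top","lid_hinge"):
        print(n,t,[(round(r["score"],2),np.round(r["position"],4).tolist()) for r in vision.pinpoint(t,f)[:2]])
    if n=="top": a=cv2.resize(f["pixels"][160:290,270:430],None,fx=4,fy=4)
    else: b=cv2.resize(f["pixels"][80:230,220:380],None,fx=4,fy=4)
cv2.imwrite("pics/t2.png",a);cv2.imwrite("pics/s2.png",b)
s=telemetry.state();print(s["time"],s["tool_pos"],s["ee_rot"],s["ft_force"])
E
python3 c.py
```

```text
top canvas []
top box []
top rest_top []
top lid_hinge [(0.72, [0.5905, -0.1904, 0.077])]
side canvas [(0.53, [0.508, -0.1769, 0.1195])]
side box [(0.89, [0.5065, -0.1765, 0.0004]), (0.48, [0.3242, 0.2568, -0.0002])]
side rest_top [(0.74, [0.5072, -0.1753, 0.0514])]
side lid_hinge [(0.77, [0.5898, -0.1903, 0.0805]), (0.33, [0.3238, 0.2536, -0.0004])]
7.5167 [ 0.50441371 -0.17648613  0.12832944] [ 9.95843669e-01 -9.10785475e-02  2.78107717e-04  8.66254782e-05] [ 0.01014063 -0.11215957 -0.97576067]
```

View pics/t2.png

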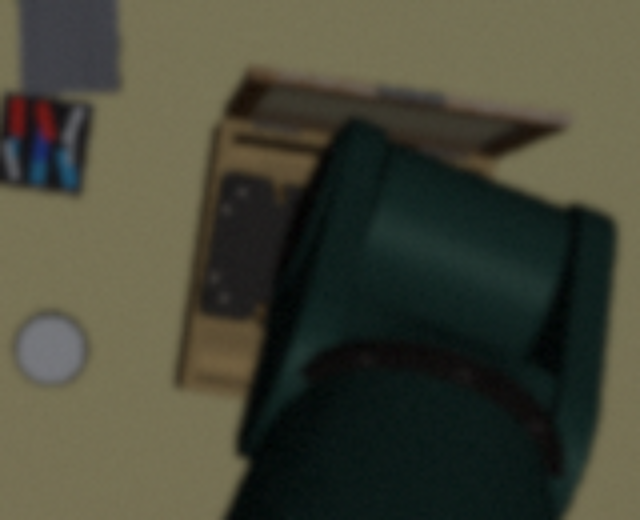

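View pics/s2.png

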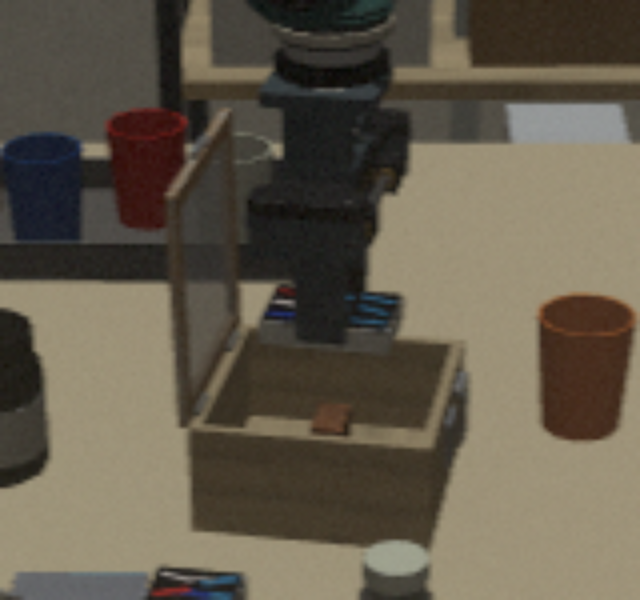

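The canvas hangs level above the box, over the rest at about (330,420) in the side crop. The box edges look nearer -8°, so I'll check the yaw on the unobstructed first picture.

```bash
python3 -c "
import cv2
a=cv2.imread('pics/top0.png')[170:275,305:415]
cv2.imwrite('pics/t0c.png',cv2.convertScaleAbs(cv2.resize(a,None,fx=5.5,fy=5.5,interpolation=cv2.INTER_CUBIC),alpha=1.8))"
```

```text
(no output)
```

View pics/t0c.png

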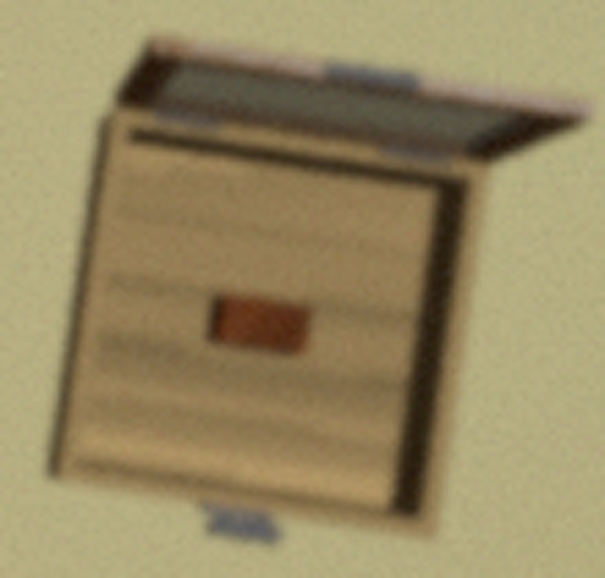

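The box's rim corners are at about (58,475), (432,530), (112,112) and (485,165) in the crop, and the centre of the rest's top face is at about (264,325).

```bash
cat > d.py <<'E'
from h import *
f=vision.grab_frame("top")
P=[ray(f,305+u/5.5,170+v/5.5,.08)[:2]*1000 for u,v in[(58,475),(432,530),(112,112),(485,165)]]
print(np.round(P),np.mean(P,0))
for a,b in((0,2),(1,3)): d=P[b]-P[a];print(np.hypot(*d),np.degrees(np.arctan2(d[1],d[0])))
for a,b in((1,0),(3,2)): d=P[b]-P[a];print(np.hypot(*d),np.degrees(np.arctan2(d[1],d[0]))-90)
print(ray(f,305+264/5.5,170+325/5.5,.054))
E
python3 d.py
```

```text
[[ 440.  -82.]
 [ 416. -244.]
 [ 599. -107.]
 [ 575. -269.]] [ 507.48893647 -175.49894761]
160.54128931956734 -8.90868459348121
160.35910097537086 -9.082598301719626
163.102070860396 -8.46561222840478
163.58749620260087 -8.530998036645514
[ 0.50572339 -0.17591561  0.054     ]
```

move_arm(steps=[[0,0,0,-20,1.4],[0,0,0,-40,1.4],[0,0,0,-52,1.4],[0,0,0,-58,1.4],[0,0,0,-60,1.4],[0,0,0,-60,1.4],[0,0,0,-60,1.4]])

```text
time: 8.15
tool_pos: [0.5047, -0.1766, 0.0685]
ee_rot: [0.997, -0.079, 0.0, 0.0]
ft_force: [0.9, 0.0, -0.7]
finger_gap: 0.0598
grasp_force: 30.0
```

move_arm(steps=[[0,0,0,-1,0],[0,0,0,-2,0],[0,0,0,-2,0],[0,0,0,-2,0],[0,0,0,-2,0]])

```text
time: 8.57
tool_pos: [0.5043, -0.1765, 0.0661]
ee_rot: [0.997, -0.079, 0.0, 0.0]
ft_force: [-0.4, 0.7, -1.3]
finger_gap: 0.0595
grasp_force: 30.0
```

move_arm(steps=[[0,0,0,-1,0],[0,0,0,-2,0],[0,0,0,-2,0],[0,0,0,-2,0],[0,0,0,-2,0]])

```text
time: 8.98
tool_pos: [0.5042, -0.1765, 0.0639]
ee_rot: [0.997, -0.079, -0.0, -0.0]
ft_force: [0.4, -0.1, -0.3]
finger_gap: 0.0597
grasp_force: 30.0
```

move_arm(steps=[[0,0,0,-1,0],[0,0,0,-1,0],[0,0,0,-1,0],[0,0,0,-1,0]])

```text
time: 9.32
tool_pos: [0.5042, -0.1765, 0.0629]
ee_rot: [0.997, -0.079, -0.0, -0.0]
ft_force: [-0.9, 0.0, -0.5]
finger_gap: 0.0597
grasp_force: 30.0
```

move_arm(steps=[[0,0,0,-1,0],[0,0,0,-1,0],[0,0,0,-1,0],[0,0,0,-1,0]])

```text
time: 9.65
tool_pos: [0.5044, -0.1765, 0.0626]
ee_rot: [0.997, -0.079, -0.0, -0.0]
ft_force: [-4.8, 2.3, 13.7]
finger_gap: 0.0595
grasp_force: 30.0
```

move_arm(steps=[[0,0,0,-1,0],[0,0,0,-1,0],[0,0,0,-1,0],[0,0,0,-1,0]])

```text
time: 9.98
tool_pos: [0.5045, -0.1765, 0.0622]
ee_rot: [0.997, -0.079, -0.0, -0.0]
ft_force: [-9.4, 3.5, 27.8]
finger_gap: 0.0596
grasp_force: 30.0
```

Contact was at the expected height. I'll ease off and release.

move_arm(steps=[[0,0,0,1,0],[0,0,0,2,0],[0,0,0,2,0],[70,0,0,2,0],[85,0,0,2,0],[85,0,0,2,0],[85,0,0,2,0],[85,0,0,2,0]])

```text
time: 10.65
tool_pos: [0.5042, -0.1765, 0.0629]
ee_rot: [0.997, -0.079, -0.0, -0.0]
ft_force: [-0.5, 0.4, 0.3]
finger_gap: 0.077
grasp_force: 0.0
```

move_arm(steps=[[85,0,0,0,0],[85,0,0,10,0],[85,0,0,30,0],[85,0,0,60,0],[85,0,0,100,0],[85,0,0,140,0],[85,0,0,180,0],[85,0,0,220,0]])

```text
time: 11.32
tool_pos: [0.5037, -0.1763, 0.2858]
ee_rot: [0.997, -0.079, 0.0, 0.0]
ft_force: [0.6, 0.0, 0.4]
finger_gap: 0.0774
grasp_force: 0.0
```

```bash
cat > e.py <<'E'
from h import *
f=vision.grab_frame("side")
for t in ("canvas","lid_press","lid_hinge"):
    print(t,[(round(r["score"],2),np.round(r["position"],4).tolist()) for r in vision.pinpoint(t,f)[:2]])
cv2.imwrite("pics/s3.png",cv2.resize(f["pixels"][80:230,220:380],None,fx=4,fy=4))
s=telemetry.state();print(s["time"],s["tool_pos"],s["ee_rot"],s["finger_gap"])
E
python3 e.py
```

```text
canvas [(0.65, [0.5959, -0.1922, 0.2135]), (0.57, [0.5079, -0.1754, 0.0524])]
lid_press [(0.72, [0.5926, -0.1946, 0.2163])]
lid_hinge [(0.97, [0.5874, -0.1893, 0.0811]), (0.64, [0.7545, 0.1683, -0.0008])]
11.5167 [ 0.50453293 -0.17660696  0.28451034] [ 9.96877832e-01 -7.89474438e-02  1.31062236e-03  4.13983198e-04] 0.07777684869374321
```

View pics/s3.png

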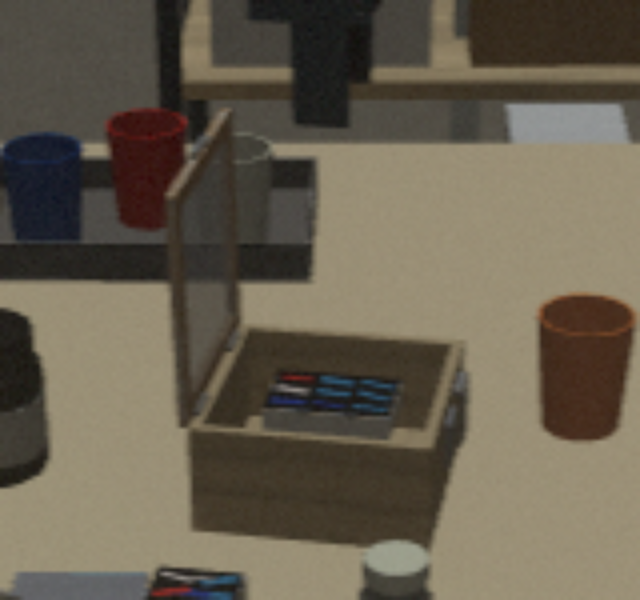

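The canvas lies level on the rest at about (330,400) in the crop, aligned with the box. The lid is clear and upright. Next I go behind the lid with the fingers shut.

move_arm(steps=[[0,0,0,30,0],[0,30,-4,35,0],[0,65,-10,35,0],[0,100,-15,35,0],[0,130,-20,35,0],[0,135,-20,35,0],[0,135,-20,35,0],[0,135,-20,35,0]])

```text
time: 12.18
tool_pos: [0.6382, -0.1961, 0.3163]
ee_rot: [0.997, -0.079, -0.001, -0.0]
ft_force: [-0.1, 0.8, -1.2]
finger_gap: 0.0266
grasp_force: 0.0
```

move_arm(steps=[[0,0,0,-30,0],[0,0,0,-60,0],[0,0,0,-90,0],[0,0,0,-105,0],[0,0,0,-110,0],[0,-5,1,-110,0],[0,-10,1.5,-110,0],[0,-10,1.5,-110,0]])

```text
time: 12.85
tool_pos: [0.629, -0.1951, 0.2097]
ee_rot: [0.997, -0.079, 0.001, 0.0]
ft_force: [0.3, 0.9, 0.8]
finger_gap: 0.0005
grasp_force: 0.0
```

move_arm(steps=[[0,-15,2.5,0,0],[0,-25,4,0,0],[0,-35,5.5,0,0],[0,-44,7,-1,0],[0,-54,8.5,-2,0],[0,-64,10,-5,0],[0,-74,12,-9,0],[0,-84,13,-14,0]])

```text
time: 13.52
tool_pos: [0.5443, -0.1818, 0.1937]
ee_rot: [0.997, -0.079, 0.0, 0.0]
ft_force: [1.9, 0.5, 0.9]
finger_gap: 0.0
grasp_force: 0.6
```

move_arm(steps=[[0,-8,1,-5,0],[0,-15,2.5,-10,0],[0,-22,3.5,-15,0],[0,-28,4.5,-20,0],[0,-35,5.5,-27,0],[0,-41,6.5,-33,0],[0,-46,7,-39,0],[0,-50,8,-45,0]])

```text
time: 14.18
tool_pos: [0.4946, -0.1739, 0.1482]
ee_rot: [0.997, -0.079, -0.0, -0.0]
ft_force: [0.4, 0.3, 0.1]
finger_gap: 0.0004
grasp_force: 0.4
```

```bash
sed -i 's/s3.png/s4.png/' e.py; python3 e.py
```

```text
canvas [(0.57, [0.505, -0.1782, 0.0538])]
lid_press [(0.68, [0.4718, -0.1724, 0.1507])]
lid_hinge []
14.3833 [ 0.49523553 -0.17398991  0.14883589] [ 9.96876199e-01 -7.89798112e-02 -1.75255792e-04 -4.94969556e-05] 0.0004298541176630041
```

View pics/s4.png

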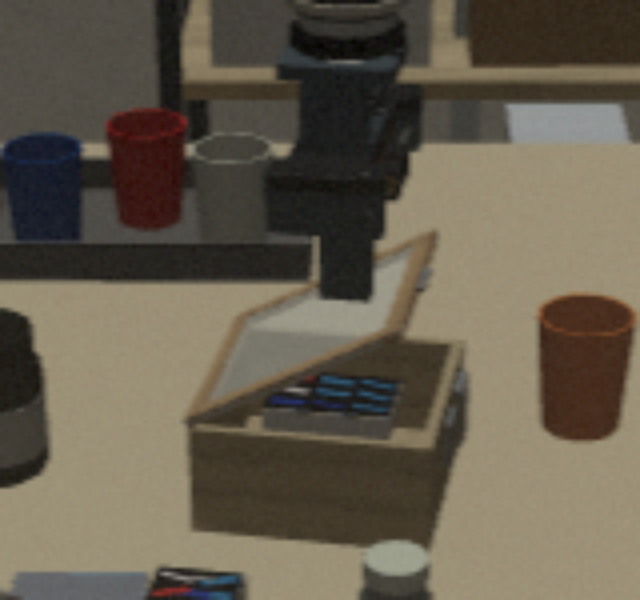

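The lid follows and is at about 30°, and the canvas beneath is undisturbed at about (330,400). I'll continue down and towards the front edge.

move_arm(steps=[[0,-9,1.5,-7,0],[0,-19,3,-15,0],[0,-26,4,-25,0],[0,-32,5,-36,0],[0,-36,6,-45,0],[0,-38,6,-51,0],[0,-38,6,-54,0],[0,-38,6,-54,0]])

```text
time: 15.05
tool_pos: [0.4568, -0.1678, 0.0942]
ee_rot: [0.997, -0.079, -0.001, -0.0]
ft_force: [0.3, -0.3, -0.3]
finger_gap: 0.0004
grasp_force: 0.0
```

move_arm(steps=[[0,0,0,-1,0],[0,0,0,-2,0],[0,0,0,-3,0],[0,0,0,-4,0],[0,0,0,-4,0],[0,0,0,-4,0]])

```text
time: 15.55
tool_pos: [0.4576, -0.1681, 0.0913]
ee_rot: [0.997, -0.079, 0.0, 0.0]
ft_force: [-0.8, -0.5, 3.4]
finger_gap: 0.0007
grasp_force: 2.0
```

move_arm(steps=[[0,0,0,-1,0],[0,0,0,-2,0],[0,0,0,-3,0],[0,0,0,-3,0],[0,0,0,-3,0]])

```text
time: 15.97
tool_pos: [0.4573, -0.168, 0.0879]
ee_rot: [0.997, -0.079, 0.0, 0.0]
ft_force: [0.7, -0.4, 0.8]
finger_gap: 0.0005
grasp_force: 0.1
```

move_arm(steps=[[0,0,0,-1,0],[0,0,0,-2,0],[0,0,0,-2,0],[0,0,0,-2,0]])

```text
time: 16.3
tool_pos: [0.4573, -0.168, 0.0864]
ee_rot: [0.997, -0.079, -0.0, -0.0]
ft_force: [-4.2, 1.7, 14.5]
finger_gap: 0.0007
grasp_force: 6.9
```

The force dropped as the lid snapped past, then it bottomed at 86.4 mm, the shut height. I'll retreat and check.

move_arm(steps=[[0,0,0,10,0],[0,0,0,40,0],[0,0,0,80,0],[0,0,0,120,0],[0,0,35,150,0],[0,0,75,150,0],[0,0,115,150,0],[0,0,150,150,0]])

```text
time: 16.97
tool_pos: [0.457, -0.0161, 0.2371]
ee_rot: [0.997, -0.079, 0.001, -0.0]
ft_force: [0.6, 0.5, -1.1]
finger_gap: 0.0003
grasp_force: 0.0
```

```bash
cat > g.py <<'E'
from h import *
f=vision.grab_frame("side");g=vision.grab_frame("top")
for n,i in(("side",f),("top",g)):
  for t in ("canvas","lid_press","low_pot","square_canvas"):
    print(n,t,[(round(r["score"],2),np.round(r["position"],4).tolist()) for r in vision.pinpoint(t,i)[:2]])
cv2.imwrite("pics/s5.png",np.hstack([cv2.resize(f["pixels"][130:250,240:360],None,fx=3.3,fy=3.3),cv2.resize(g["pixels"][160:280,290:410],None,fx=3.3,fy=3.3)]))
print(telemetry.state()["tool_pos"])
E
python3 g.py
```

```text
side canvas []
side lid_press [(0.81, [0.4504, -0.1691, 0.0871])]
side low_pot [(0.81, [0.459, -0.0017, -0.0004])]
side square_canvas [(0.78, [0.5932, -0.0002, 0.0007])]
top canvas [(0.6, [0.5043, -0.1752, -0.0012]), (0.28, [0.4524, -0.1708, 0.0906])]
top lid_press [(0.91, [0.4513, -0.1709, 0.0869])]
top low_pot []
top square_canvas [(0.59, [0.5909, 0.0019, -0.0021])]
[ 0.45724148 -0.01883051  0.23585833]
```

View pics/s5.png

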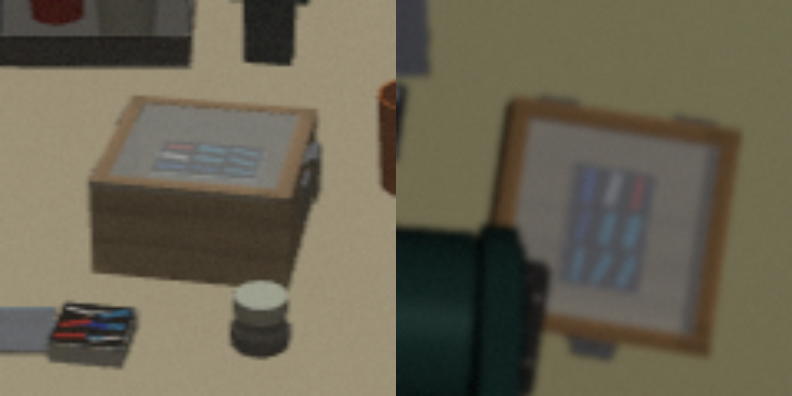

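The lid is shut, with the press point at 87 mm. The canvas shows centred and aligned through it, at about (210,160) in the side half and (610,228) in the top half. The bystanders I rechecked, the pot and the square canvas, haven't moved.

```bash
python3 -c "
from bench import order
print(order.hand_in())"
```

```text
the job is handed in; nothing more can be done
None
```

The canvas lies painted side up, level and centred on the rest, the lid is snapped shut over it, and the job is handed in.

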